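# Hold a bayonet cap in the vent position

## Robot

A 6-joint arm with a two-finger parallel gripper is mounted at the origin on a cart in front of the work surface, level with it; the furniture and walls round the work are solid. World frame = base frame: x ahead of the robot, y to its left, z up, the work surface at z = 0. Lengths are in m, angles in rad, forces in N, time in s.
With the tool pointing down it reaches from about 0.275 to 0.975 m from the base axis. Payload 8.4 kg.
Tool frame: the origin (TCP) lies between the finger pads; the fingertips stand 11 mm ahead of it and the grasp point (between the pads) lies 8 mm behind it; z points along the fingers, y is the line along which they close (so a half turn about z gives the same grasp; the last joint's range is limited). The gripper opens to 92 mm and grips with 3 to 60 N. Pads are 20 mm wide; open, the fingers measure 128 mm over their backs; the gripper's body (75 mm by 189 mm) begins 69 mm behind the grasp point.
Start: joints at [1.279, 0.353, 1.633, -0, 1.155, -0.002], TCP at [0.179, 0.599, 0.226] pointing down, gripper open.
Joint ranges: [-2.63, 2.63], [-0.92, 2.1], [0.06, 2.66], [-1.3, 4.44], [0, 2.69], [-3.02, 3.02]. Speed limits (rad/s): [2.22, 2.22, 2.79, 3.14, 3.14, 3.14].

## Interface

Orientations are given as a unit quaternion [w, x, y, z].
In Python, from bench import readout, vision, job gives the robot as it stands.
- The arm moves only by the tool arm_command, never from a script. Its argument "steps" is a list of rows, each a list of 3 entries, a list of its own where there are three numbers: the shift along the tool's x, y, z normalised to -1 to 1, where 1 is 0.6 m, then the turn, a rotation vector about the tool's x, y, z normalised to -1 to 1, where 1 is 90 degrees, then the opening in per cent of the stroke, from 0 (shut) to 100 (fully open). A call has 1 to 20 rows; each row shifts and turns the commanded pose from where the row before left it, along the tool's axes as they then stand; what a row does not reach is not made up. A row lasts 1/8 s, in which the tool goes at most 62.5 mm and 10.7 degrees, less where a joint would pass 70% of its speed; a pose out of reach is approached as far as the arm can. A call with a number of a shift or a turn outside -1 to 1 is refused whole. A call with a gripper value outside its range is refused whole. The fingers move at their own pace and stop on an object; "force" is the grip in N (left out, the last holds). Time passes only in rows, so rows that do not move let the fingers close. It gives the time, the measured TCP pose, the force, the opening and the grip force at its end, in the units of the state.
- readout.state(): the state, without advancing time (a new reading comes with each control period).
- vision.read_camera(name): name is "scene" or "side" or "wrist"; returns a dict with "pixels" (420x560x3 uint8, red, green, blue), "K" (3x3 intrinsics, pixels), "extrinsics" (4x4, takes a point from world to camera coordinates). Camera axes: x right, y down, z forward; pixel columns grow to the right and rows downward; lengths in m; the calibration is good to about 2 mm. The wrist camera is an equidistant fisheye: a pixel r from the principal point sees the ray r / f radians off the axis. A picture is of the moment at which its call begins. There is no depth.
- job.job_done(): hands the job in; it is judged then, once.
The state is a dict: "time_s": time; "qpos": joint angles; "joint_vel": joint speeds; "joint_efforts": joint torques, N m; "ee_pos": TCP position; "tool_rot": TCP orientation; "contact_force": force on the tool from outside, world axes, zero at the start; "moment": the same for the moment, N m; "width": opening from 0.0 (shut) to 1.0 (fully open); "grasp_force": force on a finger pad.
Only numpy, scipy, OpenCV 4.12 (cv2) and the standard library are available. Lean on these libraries where they do the work, as an engineer would, in place of code of your own. Each camera call takes 0.05 s, during which the arm holds its last target. There are 200 camera calls.

## Task

Lift the winged bayonet cap off the free-spinning turntable, leaving the nut and the pipe piece standing on it and disturbing nothing else, and put the cap into the neck of the pressure pot with its two lugs through the two slots until its skirt is down on the neck. Then turn it clockwise (seen from above) half of a quarter turn, so that the wing points at the two small ribs on the outside of the neck, without ever going on to the lock click. A spring turns the cap back if it is let go, so finish still gripping the wing and holding the cap there.

Things in the scene. Friction and masses are not known exactly. Their poses are not given: they have to be found in the camera images.
- cap: steel bayonet cap, about 120 g. Origin: centre of its underside, z up its axis. Plug 36 mm across, tapering to 28 mm over its lowest 6 mm; skirt 60 mm across, 22 to 30 mm above the underside. Two bevelled lugs along the cap's own +x and -x, 9 mm wide, reaching 25 mm from the axis, 8 to 13 mm above the underside. A half turn makes no difference.
- wing (a point): middle of the cap's black upright wing bar, 46 mm above the cap's underside, on its axis. The bar is 50 mm long along the cap's x axis, 14 mm thick along y and runs from 29 to 63 mm above the underside: grip it across the 14 mm.
- pot: aluminium pressure pot fixed to the table, foot 124 mm across, brass hose stub on its +x side. Origin: centre of its underside, z up. The neck's two slots lie along the pot's own +x and -x; a half turn makes no difference to the fit. With the cap down, its skirt rests on the neck and its underside is 63 mm above the pot's origin.
- neck (a point): centre of the neck's top face, 85 mm above the pot's origin. Neck 72 mm across; bore 39 mm across; two slots 13 mm wide reach 27 mm from the axis; mouth bevelled by 2 mm. The lip is 6 mm thick; under it the lugs can turn clockwise only. The lock is a sprung pin felt from about 60 degrees of turn; it snaps over by about 90.
- vent_rib (a point): top of one of two steel ribs on the outside of the neck (35 to 47 mm from its axis, opposite each other), 45 degrees clockwise, seen from above, of the slots: the wing points along them in the vent position.
- vent_spring (a joint): return spring inside the neck, turned clockwise by the lugs; rad, 0 at rest. The lugs meet it after about 12 degrees of turn, so it reads about 0.6 in the vent position and 0.85 where the lock pin is first felt. It pushes the cap back with about 0.03 N m at first, 0.07 N m at the vent position.
- turntable: foot of a turntable fixed to the table, origin at the centre of its underside. Its plate, 190 mm across, top 30 mm above the origin, spins freely about the vertical axis. The cap, the nut and the pipe piece stand on it.
- nut: steel hexagon nut, 34x30x16 mm, on the turntable, origin at the centre of its underside
- pipe: rusty piece of pipe standing on end on the turntable, 34 mm across, 82 mm high, origin at the centre of its underside
- wood_block: hardwood block 34x130x26 mm behind the work, a bystander, origin at the centre of its underside
- offcut: square bar offcut 115x20x20 mm behind the work, a bystander, origin at the centre of its underside
Things that resemble listed ones, but are neither listed nor needed, are in the scene too. Leave any blue, purple or yellow look-alike of the nut alone.

How it is judged:
By the outcome, as a careful person would: the job done as asked, in the order asked, and still so for the second after the job is handed in, while the arm keeps its last pose, push and grip.
It also fails if it takes over 48 s, if anything falls off the work surface, if the arm or the gripper's body presses on something with over 40 N, if the wrist force passes 120 N, or if a joint passes its speed limit or range.

## Working session

There is one attempt and no reset: what is moved stays moved. The work goes in short steps, Python scripts to look and compute and a tool call to move; the robot and the scene stay as the last step left them, time stands still between calls to the robot, and variables do not carry over. Pictures are saved under pics/ and viewed, at most 10 in all, crops included, and the job is handed in when it is done.

Besides the shell and the picture viewer there is one more tool, called after "Request:" by a JSON object that holds its "name" and its "arguments", one argument or row to a line. arm_command: Moves the arm, as the interface text tells. Scaled input: -1 to 1 covers 0.6 m each way for a shift and 90 degrees each way for a turn. Its arguments: {"type":"object","properties":{"steps":{"type":"array","items":{"type":"array"}},"force":{"type":"number"}},"required":["steps"]}

```bash
ls; mkdir -p pics
python3 - <<'E'
from bench import readout, vision
import cv2,numpy as np
print(readout.state())
ims=[]
for n in ("scene","side","wrist"):
    c=vision.read_camera(n); print(n,np.round(c["K"],1).tolist(),np.round(c["extrinsics"],4).tolist())
    cv2.imwrite(f"pics/a_{n}.png",c["pixels"][:,:,::-1])
E
```

```text
pics
{'time_s': 0.0, 'qpos': array([ 1.27861832e+00,  3.53623928e-01,  1.63410845e+00, -9.46269912e-06,
        1.15519737e+00, -2.43230701e-03]), 'joint_vel': array([ 1.00669442e-03, -9.93879591e-04,  4.83063789e-05,  5.45569627e-04,
        1.79146271e-03, -6.73302013e-04]), 'joint_efforts': array([ 1.27275423e-03, -5.93871331e+01, -3.34208429e+01,  6.97449641e-02,
        2.35195470e-02, -1.54965715e-04]), 'ee_pos': array([0.17845583, 0.59849491, 0.2248898 ]), 'tool_rot': array([-9.38441943e-05,  1.44364686e-01,  9.89524325e-01, -6.61941830e-04]), 'contact_force': array([ 0.03298655, -0.69467101, -1.02616122]), 'moment': array([-0.00794167, -0.02773314, -0.0452727 ]), 'grasp_force': 0.0, 'width': 0.9997782936709225}
scene [[488.2, 0.0, 280.3], [0.0, 488.2, 208.5], [0.0, 0.0, 1.0]] [[0.4854, -0.8743, -0.0003, -0.3439], [-0.5899, -0.3272, -0.7382, 0.3937], [0.6453, 0.3585, -0.6746, 0.7855], [0.0, 0.0, 0.0, 1.0]]
side [[421.8, 0.0, 287.6], [0.0, 421.8, 216.5], [0.0, 0.0, 1.0]] [[-0.999, 0.0415, 0.0173, 0.6065], [0.0129, 0.632, -0.7749, 0.0971], [-0.0431, -0.7739, -0.6318, 1.1411], [0.0, 0.0, 0.0, 1.0]]
wrist [[325.2, 0.0, 285.0], [0.0, 325.2, 209.9], [0.0, 0.0, 1.0]] [[0.2861, 0.9582, -0.0017, -0.6269], [0.9156, -0.2728, 0.2954, -0.0343], [0.2825, -0.0861, -0.9554, 0.3926], [0.0, 0.0, 0.0, 1.0]]
```

View pics/a_scene.png

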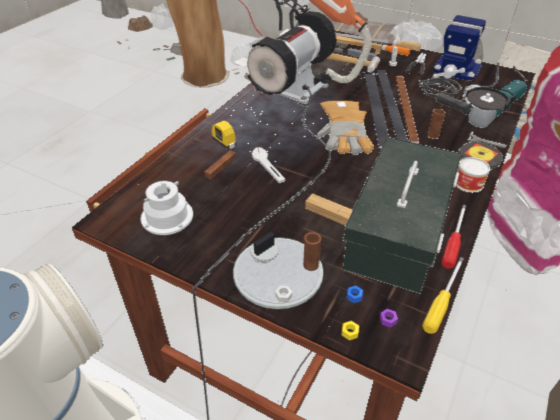

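View pics/a_side.png

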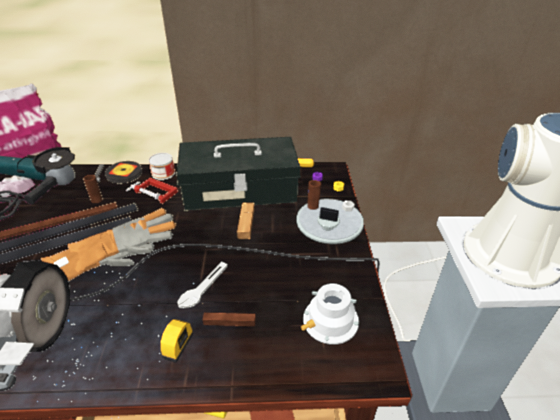

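The scene view shows the pot at about (165,208), the turntable at (278,270), the cap's black wing at (264,246), the pipe at (312,252) and the nut at (284,293). In the side view the pot is at (332,305), the cap wing at (328,214) and the pipe at (314,195).

```bash
cat > h.py <<'E'
import numpy as np, cv2
from bench import readout, vision
from scipy.spatial.transform import Rotation as R
def ray(c,uv,fish=False):
    K=c["K"];E=c["extrinsics"]
    x=(uv[0]-K[0,2])/K[0,0];y=(uv[1]-K[1,2])/K[1,1]
    if fish:
        r=np.hypot(x,y)+1e-12; d=np.array([np.sin(r)*x/r,np.sin(r)*y/r,np.cos(r)])
    else: d=np.array([x,y,1.])
    Rm=E[:3,:3]; return -Rm.T@E[:3,3], Rm.T@d
def onz(c,uv,z,fish=False):
    o,d=ray(c,uv,fish); return o+d*(z-o[2])/d[2]
def proj(c,P,fish=False):
    p=c["extrinsics"][:3,:3]@np.asarray(P,float)+c["extrinsics"][:3,3]
    r=np.hypot(p[0],p[1]); K=c["K"]
    s=(np.arctan2(r,p[2])/max(r,1e-9)) if fish else 1/p[2]
    return np.array([K[0,0]*p[0]*s+K[0,2],K[1,1]*p[1]*s+K[1,2]])
def snap(n):
    c=vision.read_camera(n); c["hsv"]=cv2.cvtColor(c["pixels"],cv2.COLOR_RGB2HSV); return c
def save(c,name,crop=None,s=1):
    im=c["pixels"][:,:,::-1]
    if crop: im=im[crop[1]:crop[3],crop[0]:crop[2]]
    cv2.imwrite("pics/"+name,cv2.resize(im,None,fx=s,fy=s,interpolation=cv2.INTER_CUBIC))
E
python3 - <<'E'
from h import *
s=snap("scene");d=snap("side")
print("tt",onz(s,(278,270),.03),onz(d,(330,220),.03))
print("wing",onz(s,(264,243),.085),onz(d,(328,211),.085))
print("pot neck",onz(s,(162,190),.085),onz(d,(334,294),.085))
print("pipe top",onz(s,(313,237),.112),onz(d,(315,182),.112))
print("nut",onz(s,(284,290),.046),onz(d,(348,204),.046))
print("rot",R.from_quat(np.roll(readout.state()["tool_rot"],-1)).as_matrix().round(3))
# big picture
a=cv2.resize(s["pixels"][150:320,130:340],None,fx=2,fy=2,interpolation=cv2.INTER_CUBIC)
b=cv2.resize(d["pixels"][160:350,280:380],None,fx=3,fy=3,interpolation=cv2.INTER_CUBIC)
o=np.zeros((600,800,3),np.uint8);o[:a.shape[0],:a.shape[1]]=a;o[:b.shape[0],430:430+b.shape[1]]=b
cv2.imwrite("pics/b.png",o[:,:,::-1])
E
```

```text
tt [ 0.47778997 -0.12258292  0.03      ] [ 0.48351982 -0.11087337  0.03      ]
wing [ 0.48658323 -0.08462858  0.085     ] [ 0.49676439 -0.0826125   0.085     ]
pot neck [0.5178035  0.20927405 0.085     ] [0.51711469 0.20402105 0.085     ]
pipe top [ 0.52721114 -0.17633338  0.112     ] [ 0.52428964 -0.18042234  0.112     ]
nut [ 0.42652562 -0.16500598  0.046     ] [ 0.42625169 -0.16286844  0.046     ]
rot [[-0.958  0.286 -0.   ]
 [ 0.286  0.958 -0.001]
 [-0.    -0.001 -1.   ]]
```

View pics/b.png

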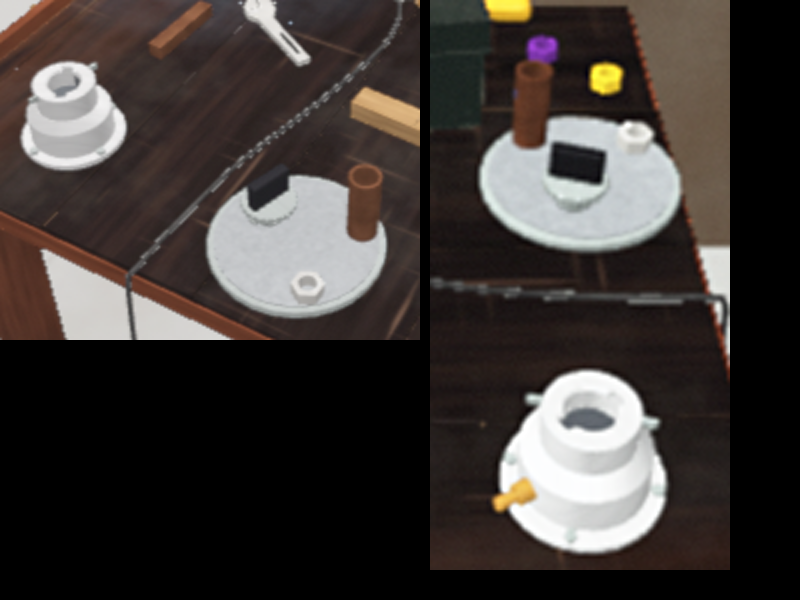

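The enlarged view shows the wing nearly along world x with free room around it, the pipe more than 9 cm off, and the pot's ribs, slots and orange stub; everything is upright. Ribs in the side crop are at (535,398) and (650,424), the stub tip at (500,500).

Run:
```python
from h import *
d=snap("side");w=snap("wrist");s=readout.state()
M=R.from_quat(np.roll(s["tool_rot"],-1)).as_matrix()
E=w["extrinsics"]; print("cam in tool",M.T@(-E[:3,:3].T@E[:3,3]-s["ee_pos"]),"axis",M.T@E[2,:3], "tcp px",proj(w,s["ee_pos"],True))
f=lambda u,v:(280+(u-430)/3,160+v/3)
a=onz(d,f(535,398),.083);b=onz(d,f(650,424),.083);v=a-b
print("ribs",a,b,np.degrees(np.arctan2(v[1],v[0])),np.linalg.norm(v))
c=onz(d,f(500,500),.03); print("stub",c)
a=onz(d,f(552,145),.093);b=onz(d,f(606,152),.093);v=a-b
print("wing",a,b,np.degrees(np.arctan2(v[1],v[0])),np.linalg.norm(v))
t=np.array([.45,.215,.226])
for nm,t in (("pot",np.array([.47,.215,.226])),("cap",np.array([.49,-.083,.226]))):
    print(nm,"tool delta/0.6",M.T@(t-s["ee_pos"])/.6)
```

```text
cam in tool [ 0.0829523   0.00274591 -0.15908067] axis [-2.95354662e-01 -6.95323113e-04  9.55387429e-01] tcp px [280.23827632 268.7094666 ]
ribs [0.55741996 0.19751472 0.083     ] [0.4781523  0.22346565 0.083     ] -18.127597646022988 0.08340750595326074
stub [0.5839644  0.24610936 0.03      ]
wing [ 0.51685147 -0.08437689  0.093     ] [ 0.47001538 -0.07343214  0.093     ] -13.152960244956992 0.04809789056108451
pot tool delta/0.6 [-0.64827591 -0.47424623 -0.00081278]
cap tool delta/0.6 [-8.22158545e-01 -9.40672750e-01 -6.59484024e-04]
```

Request:
{"name": "arm_command", "arguments": {
  "steps": [
    [[-0.0632,-0.0479,0],[0,0,0],100],
    [[-0.0632,-0.0479,0],[0,0,0],100],
    [[-0.0632,-0.0479,0],[0,0,0],100],
    [[-0.0632,-0.0479,0],[0,0,0],100],
    [[-0.0632,-0.0479,0],[0,0,0],100],
    [[-0.0632,-0.0479,0],[0,0,0],100],
    [[-0.0632,-0.0479,0],[0,0,0],100],
    [[-0.0632,-0.0479,0],[0,0,0],100],
    [[-0.0632,-0.0479,0],[0,0,0],100],
    [[-0.0632,-0.0479,0],[0,0,0],100],
    [[0,0,0],[0,0,0],100],
    [[0,0,0],[0,0,0],100]
  ]
}}

```text
time_s: 1.85
ee_pos: [0.4596, 0.2153, 0.2255]
tool_rot: [-0.0, 0.145, 0.989, 0.0]
contact_force: [-0.5, 0.5, -0.0]
width: 0.999
grasp_force: 0.0
```

Run:
```python
from h import *
w=snap("wrist");s=readout.state();print(s["time_s"],s["ee_pos"],s["tool_rot"],s["qpos"])
u=proj(w,(.517,.209,.085),True);print(u)
np.save("potw.npy",w["pixels"]);np.savez("potw.npz",K=w["K"],E=w["extrinsics"])
x,y=u.astype(int);x0,y0=max(x-140,0),max(y-105,0);print(x0,y0)
save(w,"c.png",(x0,y0,x0+280,y0+210),2.85)
```

```text
1.9 [0.45935765 0.2157369  0.22554349] [-1.90837009e-04  1.44294171e-01  9.89534814e-01  8.37855803e-05] [ 4.35877814e-01  1.69858452e-01  1.88053979e+00  3.93884825e-04
  1.09142163e+00 -8.45500932e-01]
[292.6962765  254.35548632]
152 149
```

View pics/c.png

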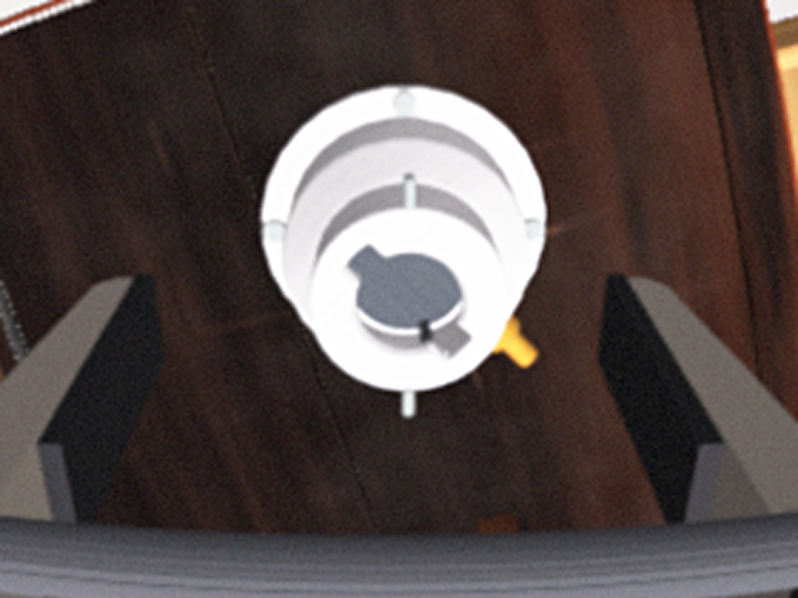

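The crop (offset 152,149, scale 2.85) shows the neck centred near (410,301), its ribs at (409,177) and (408,416), slot ends near (360,257) and (459,347), and the stub at lower right.

Run:
```python
from h import *
z=np.load("potw.npz");c={"K":z["K"],"extrinsics":z["E"]}
f=lambda p:(152+p[0]/2.85,149+p[1]/2.85)
ang=lambda v:np.degrees(np.arctan2(v[1],v[0]))
a=onz(c,f((360,257)),.085,1);b=onz(c,f((459,347)),.085,1);print("slots",a,b,(a+b)/2,ang(a-b),np.linalg.norm(a-b))
for h in (.075,.082):
    a=onz(c,f((409,176)),h,1);b=onz(c,f((408,416)),h,1);print("ribs",a,b,(a+b)/2,ang(a-b),np.linalg.norm(a-b))
p=[onz(c,f(q),.085,1) for q in ((312,300),(510,300),(409,392),(409,208))]
print("outline x mid",(p[0]+p[1])/2,np.linalg.norm(p[0]-p[1]),"y mid",(p[2]+p[3])/2,np.linalg.norm(p[2]-p[3]))
s=readout.state();M=R.from_quat(np.roll(s["tool_rot"],-1)).as_matrix()
print(M.T@(np.array([.435,-.075,.226])-s["ee_pos"])/.6)
```

```text
slots [0.4968721 0.1999397 0.085    ] [0.54134749 0.22399815 0.085     ] [0.51910979 0.21196893 0.085     ] -151.58934657022542 0.0505654987349407
ribs [0.47639198 0.22396122 0.075     ] [0.57064248 0.19657826 0.075     ] [0.52351723 0.21026974 0.075     ] 163.7996282198509 0.09814775861729468
ribs [0.47423575 0.22436258 0.082     ] [0.56635619 0.19759847 0.082     ] [0.52029597 0.21098052 0.082     ] 163.7996282198509 0.09592961880244576
outline x mid [0.51815386 0.21251728 0.085     ] 0.07078971463323686 y mid [0.51936088 0.21132856 0.085     ] 0.07283888910225174
[-0.09946945 -0.47597644 -0.00085353]
```

Request:
{"name": "arm_command", "arguments": {
  "steps": [
    [[-0.0142,-0.068,0],[0,0,0],100],
    [[-0.0142,-0.068,0],[0,0,0],100],
    [[-0.0142,-0.068,0],[0,0,0],100],
    [[-0.0142,-0.068,0],[0,0,0],100],
    [[-0.0142,-0.068,0],[0,0,0],100],
    [[-0.0142,-0.068,0],[0,0,0],100],
    [[-0.0142,-0.068,0],[0,0,0],100],
    [[0,0,0],[0,0,0],100],
    [[0,0,0],[0,0,0],100]
  ]
}}

```text
time_s: 3.02
ee_pos: [0.4354, -0.0745, 0.2256]
tool_rot: [-0.0, 0.144, 0.99, 0.0]
contact_force: [0.6, 0.3, 0.4]
width: 1.001
grasp_force: 0.0
```

Run:
```python
from h import *
w=snap("wrist");s=readout.state();print(s["time_s"],s["ee_pos"],s["tool_rot"],s["qpos"])
u=proj(w,(.492,-.08,.085),True);print(u)
np.savez("capw.npz",K=w["K"],E=w["extrinsics"],pix=w["pixels"])
x,y=u.astype(int);x0,y0=max(x-140,0),max(y-105,0);print(x0,y0)
save(w,"d.png",(x0,y0,x0+280,y0+210),2.85)
```

```text
3.075 [ 0.43545761 -0.07431377  0.22558012] [-3.49548425e-05  1.43820037e-01  9.89603835e-01  2.12361597e-04] [-1.72757191e-01  6.18715844e-02  2.00576437e+00  4.80659958e-04
  1.07403871e+00 -1.45514158e+00]
[293.14545894 253.39091372]
153 148
```

View pics/d.png

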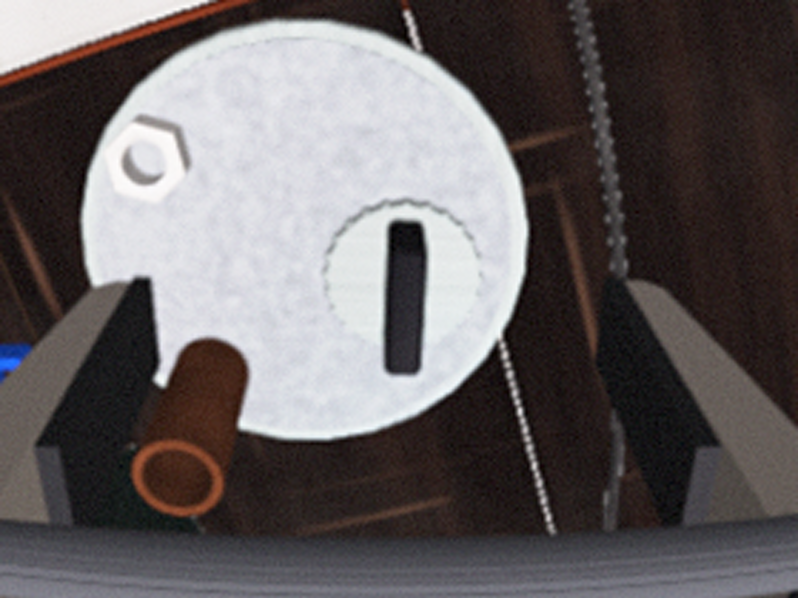

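The crop (offset 153,148) shows the wing's top face from about (405,251) to (403,375), the skirt around it, and the pipe and nut clear to the left.

Run:
```python
from h import *
z=np.load("capw.npz");c={"K":z["K"],"extrinsics":z["E"]}
f=lambda p:(153+p[0]/2.85,148+p[1]/2.85)
ang=lambda v:np.degrees(np.arctan2(v[1],v[0]))
a=onz(c,f((406,251)),.093,1);b=onz(c,f((402.5,375)),.093,1);print(a,b,(a+b)/2,ang(b-a),np.linalg.norm(a-b))
l=onz(c,f((386.5,300)),.093,1);r=onz(c,f((426.5,300)),.093,1);print("thick",np.linalg.norm(l-r))
# wing edges from mask
g=z["pixels"] if "pixels" in z else z["pix"]
m=cv2.inRange(cv2.cvtColor(g,cv2.COLOR_RGB2GRAY),0,75)[148+70:148+134,153+120:153+160]
n,lab,st,ce=cv2.connectedComponentsWithStats(m);k=1+st[1:,4].argmax()
for v in range(86,132,4):
    q=np.where(lab[v-70]==k)[0]
    if len(q): 
        P=[onz(c,(153+120+e,148+v),.093,1) for e in (q[0]-.5,q[-1]+.5)]; print(v,q[0],q[-1],(P[0]+P[1])[:2]/2,np.linalg.norm(P[0]-P[1]).round(4))
l=onz(c,f((322,270)),.06,1);r=onz(c,f((484,270)),.06,1);print("skirt mid",(l+r)/2,np.linalg.norm(l-r))
```

```text
[ 0.47131552 -0.07190953  0.093     ] [ 0.51726332 -0.08629054  0.093     ] [ 0.49428942 -0.07910004  0.093     ] -17.37937993337621 0.04814575378757927
thick 0.013849287289530257
86 16 28 [ 0.46912709 -0.07173669] 0.0125
90 16 28 [ 0.47312938 -0.07288339] 0.0126
94 16 28 [ 0.4771722  -0.07404067] 0.0126
98 16 28 [ 0.4812574  -0.07520906] 0.0127
102 16 28 [ 0.48538691 -0.0763891 ] 0.0128
106 16 27 [ 0.48941917 -0.0780545 ] 0.0118
110 15 27 [ 0.49350025 -0.07973696] 0.0129
114 15 27 [ 0.4977731  -0.08096034] 0.013
118 15 27 [ 0.50209862 -0.08219786] 0.013
122 15 27 [ 0.50647912 -0.08345016] 0.0131
126 15 26 [ 0.51076851 -0.08520388] 0.0122
130 17 25 [ 0.51540887 -0.08600219] 0.0092
skirt mid [ 0.49155737 -0.07776776  0.06      ] 0.061760640479788825
```

Request:
{"name": "arm_command", "arguments": {
  "steps": [
    [[-0.032,0.0066,0],[0,0,0.009],50],
    [[-0.032,0.0066,0],[0,0,0],50],
    [[-0.032,0.0066,0],[0,0,0],50],
    [[0,0,0.046],[0,0,0],50],
    [[0,0,0.046],[0,0,0],50],
    [[0,0,0.046],[0,0,0],50],
    [[0,0,0.046],[0,0,0],50],
    [[0,0,0],[0,0,0],50],
    [[0,0,0],[0,0,0],50]
  ]
}}

```text
time_s: 4.2
ee_pos: [0.4951, -0.0811, 0.1158]
tool_rot: [0.0, 0.151, 0.989, 0.0]
contact_force: [0.3, -0.3, 0.2]
width: 0.501
grasp_force: 0.0
```

Run:
```python
from h import *
w=snap("wrist");s=readout.state();print(s["time_s"],s["ee_pos"],s["tool_rot"],s["width"])
u=proj(w,(.494,-.079,.093),True);print(u)
np.savez("capw2.npz",K=w["K"],E=w["extrinsics"],pix=w["pixels"])
x,y=u.astype(int);x0,y0=x-100,y-75;print(x0,y0)
save(w,"e.png",(x0,y0,x0+200,y0+150),4)
```

```text
4.25 [ 0.49520289 -0.08119669  0.11611886] [ 7.45372004e-04  1.51231242e-01  9.88498132e-01 -2.87616849e-06] 0.5003089447324212
[283.41718501 249.04901479]
183 174
```

View pics/e.png

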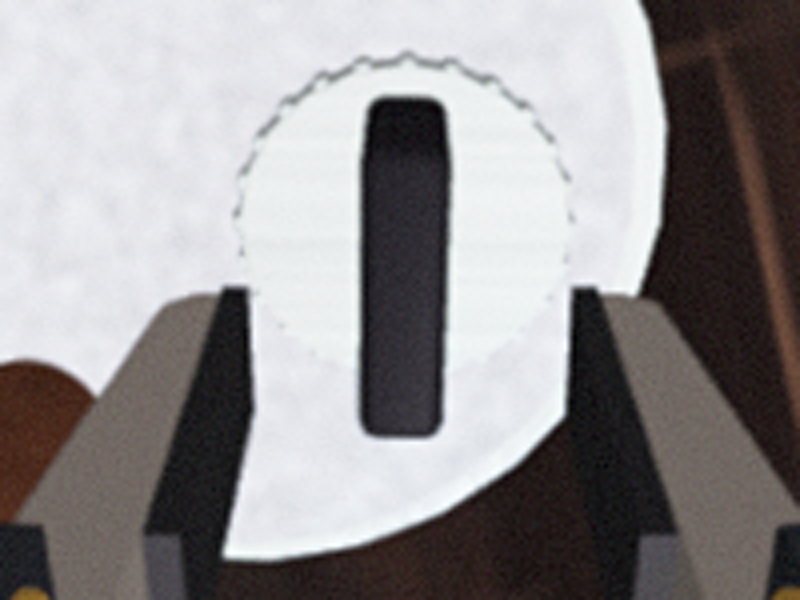

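The wing's top face runs from about (405,150) to (401,435) in the crop, between the finger tips at x 248 and 572 (middle 410).

Run:
```python
from h import *
z=np.load("capw2.npz");c={"K":z["K"],"extrinsics":z["E"]}
s=readout.state();M=R.from_quat(np.roll(s["tool_rot"],-1)).as_matrix()
f=lambda p:(183+p[0]/4,174+p[1]/4)
T=lambda P:(M.T@(P-s["ee_pos"])*1000).round(2)
for p in ((405.5,150),(403.5,250),(402.5,350),(401.5,435)): print(T(onz(c,f(p),.093,1)))
for p in ((248,289),(572,289)): print("tip",T(onz(c,f(p),s["ee_pos"][2]-.011,1)))
```

```text
[25.91  2.34 23.08]
[10.12  2.02 23.1 ]
[-6.67  1.84 23.13]
[-21.97   1.65  23.15]
tip [  8.88 -20.15  10.98]
tip [ 8.87 26.15 10.99]
```

Request:
{"name": "arm_command", "arguments": {
  "steps": [
    [[0.005,-0.0017,0],[0,0,0.006],50],
    [[0,0,0.02],[0,0,0],50],
    [[0,0,0.02],[0,0,0],50],
    [[0,0,0.02],[0,0,0],50],
    [[0,0,0.007],[0,0,0],50],
    [[0,0,0],[0,0,0],50],
    [[0,0,0],[0,0,0],50]
  ]
}}

```text
time_s: 5.12
ee_pos: [0.491, -0.0813, 0.0752]
tool_rot: [0.0, 0.156, 0.988, -0.0]
contact_force: [-0.5, 0.7, 0.0]
width: 0.5
grasp_force: 0.0
```

Request:
{"name": "arm_command", "arguments": {
  "steps": [
    [[0,0,0],[0,0,0],30],
    [[0,0,0],[0,0,0],22],
    [[0,0,0],[0,0,0],10],
    [[0,0,0],[0,0,0],0],
    [[0,0,0],[0,0,0],0],
    [[0,0,0],[0,0,0],0]
  ],
  "force": 40
}}

```text
time_s: 5.88
ee_pos: [0.4908, -0.0813, 0.075]
tool_rot: [0.0, 0.156, 0.988, -0.0]
contact_force: [-0.4, 1.0, 1.6]
width: 0.149
grasp_force: 40.0
```

Run:
```python
from h import *
s=readout.state();print(s["time_s"],s["ee_pos"],s["tool_rot"],s["width"],s["grasp_force"],s["contact_force"],s["moment"],s["qpos"])
w=snap("wrist");save(w,"f.png")
```

```text
5.875 [ 0.49083187 -0.08126623  0.075047  ] [ 5.35475235e-05  1.56016809e-01  9.87754399e-01 -6.70008545e-06] 0.14869712816163302 39.99558627605438 [-0.4316818   1.02047162  1.61602427] [ 0.01436913  0.04000474 -0.01691869] [-1.67086267e-01  3.65156457e-01  2.02524484e+00 -1.79981647e-05
  7.51084128e-01 -1.42455587e+00]
```

Request:
{"name": "arm_command", "arguments": {
  "steps": [
    [[0,0,-0.01],[0,0,0],0],
    [[0,0,-0.03],[0,0,0],0],
    [[0,0,-0.05],[0,0,0],0],
    [[0,0,-0.05],[0,0,0],0],
    [[0,0,-0.03],[0,0,0],0],
    [[0,0,0],[0,0,0],0],
    [[0,0,0],[0,0,0],0]
  ]
}}

```text
time_s: 6.8
ee_pos: [0.4903, -0.0812, 0.1763]
tool_rot: [-0.0, 0.156, 0.988, -0.0]
contact_force: [-0.3, -0.1, -1.6]
width: 0.15
grasp_force: 40.0
```

Run:
```python
from h import *
w=snap("wrist");d=snap("side");s=readout.state();print(s["time_s"],s["ee_pos"],s["tool_rot"],s["width"],s["grasp_force"],s["contact_force"],s["moment"])
np.savez("capw3.npz",K=w["K"],E=w["extrinsics"],pix=w["pixels"])
a=cv2.resize(w["pixels"][190:310,200:370],None,fx=3,fy=3,interpolation=cv2.INTER_CUBIC)
u=proj(d,s["ee_pos"]).astype(int);print(u)
x0,y0=u[0]-45,u[1]-60
b=cv2.resize(d["pixels"][y0:y0+140,x0:x0+90],None,fx=3,fy=3,interpolation=cv2.INTER_CUBIC)
o=np.zeros((420,790,3),np.uint8);o[:360,:510]=a;o[:,515:785]=b
cv2.imwrite("pics/g.png",o[:,:,::-1]);print(x0,y0)
```

```text
6.9 [ 0.49005936 -0.08114434  0.17599036] [-8.88625456e-04  1.56031200e-01  9.87751727e-01  2.42458893e-06] 0.15246555495225578 39.99417006969452 [ 0.06423869 -0.16142152 -0.469639  ] [-0.00172166  0.05550406 -0.0547732 ]
[333 183]
288 123
```

View pics/g.png

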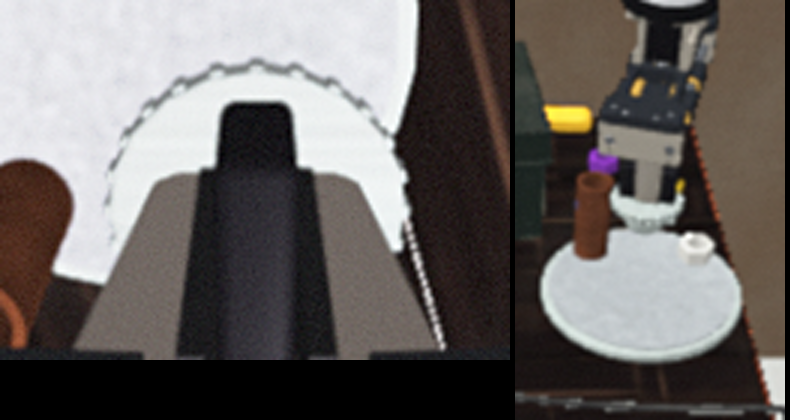

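The wrist crop (scale 3, offset 200,190) shows the bar gripped square between the pads, the bar's near end foot at (258,101) and the skirt front at (258,62); the side crop shows the cap hanging level with nut and pipe still standing.

Run:
```python
from h import *
z=np.load("capw3.npz");c={"K":z["K"],"extrinsics":z["E"]}
s=readout.state();M=R.from_quat(np.roll(s["tool_rot"],-1)).as_matrix()
f=lambda p:(200+p[0]/3,190+p[1]/3)
T=lambda P:(M.T@(P-s["ee_pos"])*1000).round(2)
Z=s["ee_pos"][2]
print("foot",T(onz(c,f((258,101)),Z-.015,1)),"skirt",T(onz(c,f((258,62)),Z-.015,1)),"bot skirt",T(onz(c,f((258,62)),Z-.023,1)))
for p in ((198,171),(217,171),(295,171),(315,171)): print("pad tip",T(onz(c,f(p),Z-.011,1)))
for p in ((108,190),(406,190)): print("skirt side",T(onz(c,f(p),Z-.015,1)))
z2=np.load("potw.npz");c2={"K":z2["K"],"extrinsics":z2["E"]}
# finger tips in the pot picture (TCP then at .4594,.2157,.2255)
M2=R.from_quat([0.14429,0.98953,0,0]).as_matrix();t=np.array([.4595,.2155,.2255])
g=lambda p:(152+p[0]/2.85,149+p[1]/2.85)
for p in ((157,276),(604,276)): print("pot tips",(M2.T@(onz(c2,g(p),.2145,1)-t)*1000).round(2))
print("neck in tool",(M2.T@(np.array([.5191,.2119,.085])-t)*1000).round(2))
```

```text
foot [20.66  3.27 15.04] skirt [28.41  3.26 15.05] bot skirt [25.91  3.29 23.04]
pad tip [ 7.89 -8.17 11.02]
pad tip [ 7.91 -4.55 11.02]
pad tip [ 7.91 10.32 11.01]
pad tip [ 7.89 14.14 11.01]
skirt side [  1.86 -26.43  15.01]
skirt side [ 1.84 32.61 14.99]
pot tips [  8.39 -42.76  11.  ]
pot tips [ 8.26 48.43 11.  ]
neck in tool [-58.15  13.57 140.5 ]
```

Request:
{"name": "arm_command", "arguments": {
  "steps": [
    [[0.0135,0.059,0],[0,0,0],0],
    [[0.0135,0.059,0],[0,0,0],0],
    [[0.0135,0.059,0],[0,0,0],0],
    [[0.0135,0.059,0],[0,0,0],0],
    [[0.0135,0.059,0],[0,0,0],0],
    [[0.0135,0.059,0],[0,0,0],0],
    [[0.0135,0.059,0],[0,0,0],0],
    [[0.0135,0.059,0],[0,0,0],0],
    [[0,0,0],[0,0,-0.1034],0],
    [[0,0,0],[0,0,-0.1034],0],
    [[0,0,0],[0,0,-0.1034],0],
    [[0,0,0],[0,0,-0.1034],0],
    [[0,0,0],[0,0,-0.1034],0],
    [[0,0,0],[0,0,0],0],
    [[0,0,0],[0,0,0],0],
    [[0,0,0],[0,0,0],0]
  ]
}}

```text
time_s: 8.9
ee_pos: [0.5163, 0.2081, 0.1768]
tool_rot: [-0.0, -0.246, 0.969, -0.0]
contact_force: [0.4, 0.5, -1.1]
width: 0.149
grasp_force: 40.0
```

```bash
cat > st.py <<'E'
from h import *
s=readout.state();M=R.from_quat(np.roll(s["tool_rot"],-1)).as_matrix()
yaw=np.degrees(np.arctan2(-M[1,0],-M[0,0]));print(s["time_s"],s["ee_pos"].round(4),"wing angle",yaw.round(2),"tilt",M[:,2].round(4),"F",s["contact_force"].round(1),"M",s["moment"].round(3),s["width"].round(3),s["grasp_force"].round(1))
cap=s["ee_pos"]-.0018*M[:,0];print("cap axis",cap.round(4))
d=np.array([.5173,.2092])-cap[:2];D=M.T@np.r_[d,0];print("to go, tool, units",(D/.6).round(4),"turn to 28.6",((yaw-28.6)/90).round(4))
E
python3 st.py
python3 - <<'E'
from h import *
s=readout.state();o=np.zeros((420,790,3),np.uint8);x=0
for n in ("scene","side"):
    d=snap(n);u=proj(d,(.517,.209,.11)).astype(int);x0,y0=u[0]-48,u[1]-52;print(n,x0,y0)
    b=cv2.resize(d["pixels"][y0:y0+105,x0:x0+96],None,fx=4,fy=4,interpolation=cv2.INTER_CUBIC)
    o[:,x:x+384]=b;x+=400
cv2.imwrite("pics/i.png",o[:,:,::-1])
E
```

```text
scene 112 129
side 287 236Traceback (most recent call last):
  File "st.py", line 3, in <module>
    yaw=np.degrees(np.arctan2(-M[1,0],-M[0,0]));print(s["time_s"],s["ee_pos"].round(4),"wing angle",yaw.round(2),"tilt",M[:,2].round(4),"F",s["contact_force"].round(1),"M",s["moment"].round(3),s["width"].round(3),s["grasp_force"].round(1))
                                                                                                                                                                                                 ^^^^^^^^^^^^^^^^
AttributeError: 'float' object has no attribute 'round'
```

View pics/i.png

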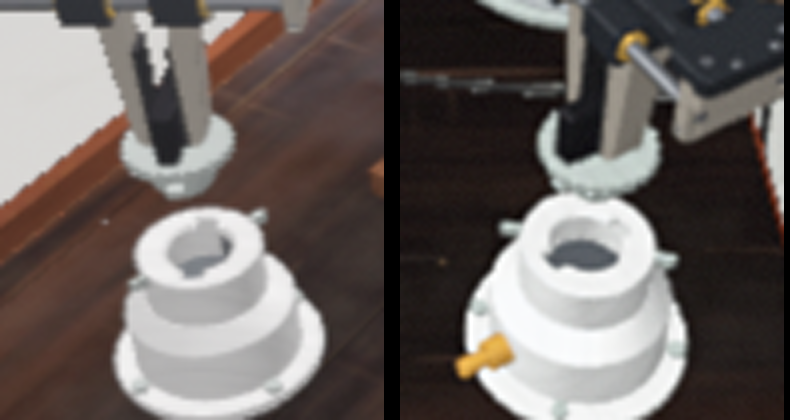

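Both crops (scale 4; offsets 112,129 and 287,236) show the cap level over the neck: skirt centre about x 178 (scene) and 599 minus 400 (side), neck centre about x 201 and 587 minus 400.

```bash
sed -i 's/s\["width"\].round(3),s\["grasp_force"\].round(1)/s["width"],s["grasp_force"]/' st.py; python3 st.py
python3 - <<'E'
from h import *
s=readout.state();zc=s["ee_pos"][2]-.017
S=snap("scene");D=snap("side")
fs=lambda p:(112+p[0]/4,129+p[1]/4); fd=lambda p:(287+(p[0]-400)/4,236+p[1]/4)
def tri(p,q,fix):  # x-column only: two vertical planes at height fix
    A=[];b=[]
    for c,u in ((S,fs(p)),(D,fd(q))):
        E=c["extrinsics"];K=c["K"];k=(u[0]-K[0,2])/K[0,0]
        r=E[0]-k*E[2];A.append(r[:2]);b.append(-r[3]-r[2]*fix)
    return np.linalg.solve(A,b)
cap=tri((178,148),(599,150),zc);neck=tri((201,250),(587,250),.085);print(cap,neck,neck-cap)
E
```

```text
9.0 [0.5164 0.2081 0.1769] wing angle 28.51 tilt [-1.e-04 -1.e-04 -1.e+00] F [-0.1  0.  -1.1] M [0.089 0.056 0.042] 0.15144701011019562 39.99414324760437
cap axis [0.518  0.209  0.1769]
to go, tool, units [0.0008 0.0009 0.    ] turn to 28.6 -0.001
[0.51881974 0.21008397] [0.51827739 0.2089205 ] [-0.00054235 -0.00116347]
```

Request:
{"name": "arm_command", "arguments": {
  "steps": [
    [[0.0013,0,0.035],[0,0,0],0],
    [[0,0,0.035],[0,0,0],0],
    [[0,0,0.006],[0,0,0],0],
    [[0,0,0.006],[0,0,0],0],
    [[0,0,0.006],[0,0,0],0],
    [[0,0,0],[0,0,0],0]
  ]
}}

```text
time_s: 9.85
ee_pos: [0.5159, 0.2078, 0.1244]
tool_rot: [0.0, -0.247, 0.969, 0.0]
contact_force: [-0.5, 0.1, -2.0]
width: 0.148
grasp_force: 40.0
```

```bash
python3 st.py
```

```text
9.85 [0.5159 0.2078 0.1244] wing angle 28.58 tilt [ 3.e-04  1.e-04 -1.e+00] F [-0.5  0.1 -2. ] M [0.08  0.002 0.016] 0.14784975265482686 39.994123578071594
cap axis [0.5175 0.2087 0.1244]
to go, tool, units [-0.0002  0.0009  0.    ] turn to 28.6 -0.0003
```

Request:
{"name": "arm_command", "arguments": {
  "steps": [
    [[0,0,0.004],[0,0,0],0],
    [[0,0,0.004],[0,0,0],0],
    [[0,0,0.003],[0,0,0],0],
    [[0,0,0],[0,0,0],0]
  ]
}}

```text
time_s: 10.35
ee_pos: [0.5156, 0.2077, 0.1174]
tool_rot: [-0.0, -0.247, 0.969, -0.0]
contact_force: [0.3, 0.2, -1.1]
width: 0.15
grasp_force: 40.0
```

```bash
python3 st.py
```

```text
10.35 [0.5156 0.2077 0.1174] wing angle 28.57 tilt [-3.e-04 -1.e-04 -1.e+00] F [ 0.3  0.2 -1.1] M [0.018 0.047 0.036] 0.1495646676457296 39.994075298309326
cap axis [0.5172 0.2085 0.1174]
to go, tool, units [-0.0007  0.0009 -0.    ] turn to 28.6 -0.0003
```

Request:
{"name": "arm_command", "arguments": {
  "steps": [
    [[0,0,0.004],[0,0,0],0],
    [[0,0,0.004],[0,0,0],0],
    [[0,0,0.004],[0,0,0],0],
    [[0,0,0.002],[0,0,0],0],
    [[0,0,0.001],[0,0,0],0],
    [[0,0,0],[0,0,0],0]
  ]
}}

```text
time_s: 11.1
ee_pos: [0.5158, 0.2078, 0.1086]
tool_rot: [0.0, -0.247, 0.969, 0.0]
contact_force: [-0.2, -0.9, -1.3]
width: 0.149
grasp_force: 40.0
```

```bash
python3 st.py
```

```text
11.1 [0.5158 0.2078 0.1086] wing angle 28.58 tilt [ 0.  0. -1.] F [-0.2 -0.9 -1.3] M [ 0.029 -0.015  0.044] 0.14904028979899664 39.99417185783386
cap axis [0.5173 0.2086 0.1086]
to go, tool, units [-0.0004  0.0009  0.    ] turn to 28.6 -0.0003
```

No contact yet; going on in fine steps until the skirt seats.

Request:
{"name": "arm_command", "arguments": {
  "steps": [
    [[0,0,0.001],[0,0,0],0],
    [[0,0,0.001],[0,0,0],0],
    [[0,0,0.0005],[0,0,0],0],
    [[0,0,0],[0,0,0],0]
  ]
}}

```text
time_s: 11.6
ee_pos: [0.5158, 0.2078, 0.1081]
tool_rot: [0.0, -0.247, 0.969, 0.0]
contact_force: [-4.1, -1.6, 8.9]
width: 0.148
grasp_force: 40.0
```

```bash
python3 st.py
```

```text
11.6 [0.5158 0.2078 0.1081] wing angle 28.58 tilt [ 3.e-04  1.e-04 -1.e+00] F [-4.1 -1.6  8.9] M [-0.319  0.61   0.011] 0.14843947473577998 40.00122785568237
cap axis [0.5174 0.2087 0.1081]
to go, tool, units [-0.0003  0.0009  0.    ] turn to 28.6 -0.0002
```

Request:
{"name": "arm_command", "arguments": {
  "steps": [
    [[0,0.00026,0],[0,0,0.0555],0],
    [[0,0.00026,0],[0,0,0.0555],0],
    [[0,0.00026,0],[0,0,0.0555],0],
    [[0,0,0],[0,0,0],0]
  ]
}}

```text
time_s: 12.1
ee_pos: [0.5164, 0.2086, 0.1081]
tool_rot: [0.001, -0.118, 0.993, 0.0]
contact_force: [-0.0, 0.6, 6.5]
width: 0.145
grasp_force: 40.0
```

```bash
python3 st.py
```

```text
12.1 [0.5164 0.2086 0.1081] wing angle 13.52 tilt [ 1.8e-03  8.0e-04 -1.0e+00] F [-0.   0.6  6.5] M [-0.005  0.162 -0.03 ] 0.14530787784318597 40.00000298023224
cap axis [0.5181 0.2091 0.1081]
to go, tool, units [ 0.0013  0.0006 -0.    ] turn to 28.6 -0.1675
```

Request:
{"name": "arm_command", "arguments": {
  "steps": [
    [[0,0.00026,0],[0,0,0.0555],0],
    [[0,0.00026,0],[0,0,0.0555],0],
    [[0,0.00026,0],[0,0,0.0555],0],
    [[0,0.00026,0],[0,0,0.0555],0],
    [[0,0.00026,0],[0,0,0.0555],0],
    [[0,0,0],[0,0,0],0],
    [[0,0,0],[0,0,0],0]
  ]
}}

```text
time_s: 12.98
ee_pos: [0.5164, 0.209, 0.1081]
tool_rot: [0.001, 0.099, 0.995, 0.0]
contact_force: [-0.1, -1.3, 6.0]
width: 0.152
grasp_force: 40.0
```

```bash
python3 st.py
```

```text
12.975 [0.5164 0.209  0.1081] wing angle -11.38 tilt [ 1.8e-03  3.0e-04 -1.0e+00] F [-0.1 -1.3  6. ] M [-0.373  0.099 -0.047] 0.15196230777238426 39.999897480010986
cap axis [0.5181 0.2087 0.1081]
to go, tool, units [ 0.0015  0.0006 -0.    ] turn to 28.6 -0.4442
```

Another 4.9° to the vent position, then a look.

Request:
{"name": "arm_command", "arguments": {
  "steps": [
    [[0,0.00015,0],[0,0,0.03],0],
    [[0,0.0001,0],[0,0,0.0245],0],
    [[0,0,0],[0,0,0],0],
    [[0,0,0],[0,0,0],0]
  ]
}}

```text
time_s: 13.48
ee_pos: [0.5164, 0.2091, 0.1081]
tool_rot: [0.001, 0.142, 0.99, 0.0]
contact_force: [-0.3, -1.7, 6.6]
width: 0.152
grasp_force: 40.0
```

```bash
python3 st.py
python3 - <<'E'
from h import *
o=np.zeros((420,790,3),np.uint8)
w=snap("wrist");d=snap("side");u=proj(d,(.517,.209,.1)).astype(int);x0,y0=u[0]-48,u[1]-52;print(x0,y0)
o[:,400:784]=cv2.resize(d["pixels"][y0:y0+105,x0:x0+96],None,fx=4,fy=4,interpolation=cv2.INTER_CUBIC)
o[:,:390]=cv2.resize(w["pixels"][180:320,220:350],None,fx=3,fy=3,interpolation=cv2.INTER_CUBIC)
np.savez("fin.npz",K=w["K"],E=w["extrinsics"])
cv2.imwrite("pics/j.png",o[:,:,::-1])
E
```

```text
13.475 [0.5164 0.2091 0.1081] wing angle -16.28 tilt [ 1.8e-03  1.0e-04 -1.0e+00] F [-0.3 -1.7  6.6] M [-0.507  0.114  0.003] 0.15225118585328545 40.00209867954254
cap axis [0.5182 0.2086 0.1081]
to go, tool, units [ 0.0017  0.0006 -0.    ] turn to 28.6 -0.4986
286 239
```

View pics/j.png

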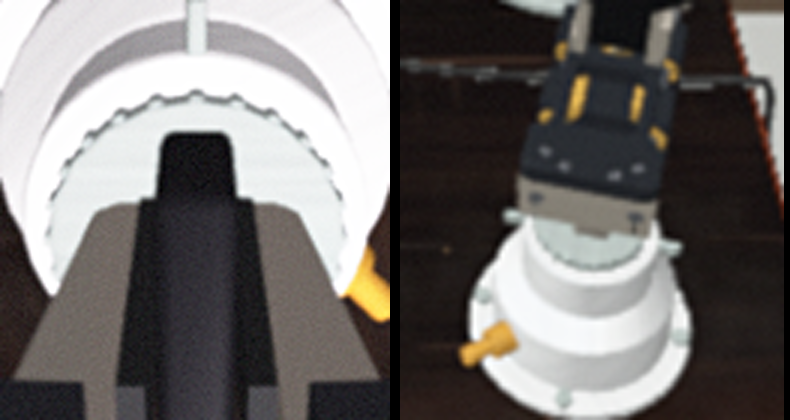

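The cap sits flush on the neck and the wing's near end (197,135) is in line with the rib (196,25), so it is at the vent position and still gripped.

```bash
python3 -c "
from bench import job;print(job.job_done())"
```

```text
the job is handed in; nothing more can be done
None
```

The cap is seated in the neck, turned about 45° clockwise to the vent ribs without reaching the lock click, and still gripped at 40 N; the job was handed in at about 13.6 s.

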